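# Hold the turntable guard's gate open

## Robot

A 6-joint arm with a two-finger parallel gripper is mounted at the origin on the work surface. World frame = base frame: x ahead of the robot, y to its left, z up, the work surface at z = 0. Lengths are in mm, angles in rad, forces in N, time in s.
With the tool pointing down it reaches from about 275 to 825 mm from the base axis. Payload 5.2 kg.
Tool frame: the origin (TCP) lies at the very end of the fingers, on their centre line; the grasp point (between the pads) lies 19 mm behind it; z points along the fingers, y is the line along which they close (so a half turn about z gives the same grasp; the last joint's range is limited). The gripper opens to 93 mm and grips with 3 to 60 N. Pads are 15 mm wide; open, the fingers measure 128 mm over their backs; the gripper's body (75 mm by 188 mm) begins 65 mm behind the grasp point.
Start: joints at [-1.34, 0.259, 1.535, -0, 1.348, -0.203], TCP at [231.198, -499.052, 218.653] pointing down, gripper open.
Joint ranges: [-3.14, 3.14], [-0.91, 2.08], [0.19, 2.58], [-1.22, 4.36], [0.22, 2.71], [-3.12, 3.12]. Speed limits (rad/s): [2.57, 2.57, 3.14, 3.14, 3.14, 3.14].

## Interface

Orientations are given as [roll, pitch, yaw] about the fixed x, y, z axes, in that order (R = Rz(yaw) Ry(pitch) Rx(roll)).
In Python, from bench import robot gives the robot as it stands. The module is installed in compiled form; this text tells all that it offers. Calls block until the motion is done:
- robot.move_ptp(position, orientation): joint-space move of the TCP to a pose.
- robot.move_linear(position, ori=None, speed=150, f_stop=None): straight line of the TCP; ori=None keeps the orientation; speed is the mean speed in mm/s. With f_stop (N) it stops when the force on the tool has changed by that much, and returns True; else False.
- robot.move_j(angles): joint-space move.
- robot.move_gripper(opening): opening from 0.0 (shut) to 1.0 (fully open); the grip force is fixed at half the most; returns when the fingers have stopped.
- robot.sleep(seconds).
- robot.inverse_kinematics(position, orientation): joint angles nearest the present ones, or None.
- robot.get_image(name): name is "scene" or "side" or "wrist"; returns a dict with "img" (384x512x3 uint8, blue, green, red), "fovy" (degrees; the focal length in pixels is half the picture's height over the tangent of half this angle, whatever the lens; pixels are square), "cx", "cy" (the principal point, pixels), "eye" and "orientation" of the camera in the world. Camera axes: x right, y down, z forward; pixel columns grow to the right and rows downward; lengths in mm; the calibration is good to about 2 mm. A picture is of the moment at which its call begins. There is no depth.
A pose or a line that the arm cannot do raises robot.MotionError and nothing moves.
- robot.hand_in(): hands the job in; it is judged then, once.
Readings, each from a call of its own:
- robot.current_t(): time.
- robot.current_qpos(): joint angles.
- robot.current_joint_vel(): joint speeds.
- robot.current_joint_efforts(): joint torques, N m.
- robot.current_tcp_pos(): TCP position.
- robot.current_eef_rot(): TCP orientation.
- robot.current_contact_force(): force on the tool from outside, world axes, zero at the start.
- robot.current_ft_torque(): the same for the moment, N m.
- robot.current_gripper_width(): opening from 0.0 (shut) to 1.0 (fully open).
- robot.current_finger_force(): force on a finger pad.
Only numpy, scipy, OpenCV 4.12 (cv2) and the standard library are available. Lean on these libraries where they do the work, as an engineer would, in place of code of your own. Each camera call takes 0.05 s, during which the arm holds its last target. There are 200 camera calls.

## Task

The vase on the guarded turntable is cut and a colleague is waiting to lift it out. Squeeze the catch on the latch post first, then squeeze the catch on top of the gate and swing the gate towards you, past its detent, to at least 60 degrees open; it closes by itself, so finish still holding it there, steady. Do not disturb the vases, the tin or the spanner.

Things in the scene. Friction and masses are not known exactly. Their poses are not given: they have to be found in the camera images.
- post_catch_grip (a point): Squeeze catch on the latch post: two upright steel tabs 7 mm thick, 24 mm wide (x), 56 mm tall. Point fixed to the post, half-way up the tabs, midway between them as fully squeezed. z up, x away from the robot into the guard, y along the shut gate to the hinge. Squeeze along y: outer face of the fixed tab y = -14 mm, of the sliding tab +26 mm, fully squeezed +14 mm. Needs 5 N; stays where left.
- post_catch (a joint): Travel of the post catch's sliding tab in m: 0 = latched, its bolt lies across the front of the gate; 0.012 = fully squeezed; the bolt is clear from about 0.008.
- gate_catch_grip (a point): Like catch on top of the gate, 140 mm from the hinge axis, 110 mm from the post catch; the point swings with the gate. Half-way up the tabs, midway as fully squeezed. Axes as post_catch_grip when shut; y points along the gate to the hinge. Outer face of the fixed tab y = +14 mm, of the sliding tab -26 mm, squeezed -14 mm. Spring 4 to 9 N, springs back when let go.
- gate_catch (a joint): Travel of the gate catch's sliding tab in m: 0 = bolt out behind the post's keeper, 0.012 = fully squeezed; clear from about 0.008. Must stay squeezed until the gate has left the post.
- gate_hinge (a point): Fixed point on the gate's vertical hinge axis, at the height of the catch points, axes as post_catch_grip. Gate: grey steel frame with thin bars, 200 mm wide, 130 mm tall, 12 mm thick, top edge 40 mm below this point (28 mm at the catches' housing); runs from here along -y when shut, swings out to -x (to the robot), clockwise seen from above.
- gate (a joint): Opening angle of the gate in rad: 0 shut, 1.5 at its stop. A hinge spring always pulls it shut (1 N at the catch when shut, 3 N wide open). A ball detent must be overcome between 0.3 and 0.6 rad (about 7 N at the catch); let go beyond it, the gate falls back onto it and stops near 0.55 rad. The swing is lightly damped.
- guarded_vase_mid (a point): Middle (70 mm up) of the waisted clear-glass vase, 140 mm tall and 100 mm wide, standing on the steel turntable inside the guard, about 140 mm behind the gate, its rim 24 mm below the catch points. Leave it alone.
- spare_vase_mid (a point): Middle of a second vase of the same size standing on the table. Leave it alone.
- tin: Plain metal tin, 70 mm across and 70 mm tall, origin under its centre. Leave it alone.
- spanner: Steel spanner lying on the table; origin under its middle. Leave it alone.

How it is judged:
By the outcome, as a careful person would: the job done as asked, in the order asked, and still so for the second after the job is handed in, while the arm keeps its last pose, push and grip.
It also fails if it takes over 48 s, if anything falls off the work surface, if the arm or the gripper's body presses on something with over 40 N, if the wrist force passes 120 N, or if a joint passes its speed limit or range.

## Working session

There is one attempt and no reset: what is moved stays moved. The work goes in short steps, each a Python script; the robot and the scene stay as the last script left them, time stands still between calls to the robot, and variables do not carry over. Pictures are saved under pics/ and viewed, at most 10 in all, crops included, and the job is handed in when it is done.

```bash
mkdir -p pics; cat > h.py <<'E'
import numpy as np, cv2, pickle
from bench import robot
def snap(n,tag):
    d=robot.get_image(n); cv2.imwrite(f'pics/{tag}.png',d['img']); pickle.dump(d,open(f'pics/{tag}.pkl','wb')); return d
E
python3 - <<'E'
from h import *
for n in ['scene','side','wrist']:
    d=snap(n,n+'0'); print(n,{k:v for k,v in d.items() if k!='img'})
a=[cv2.imread(f'pics/{n}0.png') for n in ['scene','side']]
cv2.imwrite('pics/both.png',cv2.resize(np.vstack(a),None,fx=.78,fy=.78))
print(robot.current_eef_rot(),robot.current_t())
E
```

```text
scene {'fovy': 48.16202991007257, 'cx': 257.9172113758213, 'cy': 194.18493691877083, 'eye': array([1133.40010288,  312.21174025, 1031.51433985]), 'orientation': array([-2.51487993,  0.00487525,  2.13810573])}
side {'fovy': 54.05842336787645, 'cx': 252.8674125622269, 'cy': 188.81294800036608, 'eye': array([ 86.03361833, 501.51106901, 910.68652507]), 'orientation': array([-2.4024787 ,  0.01216404, -2.36550207])}
wrist {'fovy': 61.87385661689362, 'cx': 254.20321464057412, 'cy': 191.2521881961852, 'eye': array([ 294.72733123, -470.00322001,  383.98327707]), 'orientation': array([ 2.88991657e+00,  1.35563790e-03, -1.13712391e+00])}
[-3.14020079e+00 -2.98604806e-04  4.33791158e-01] 0.15
```

View pics/scene0.png

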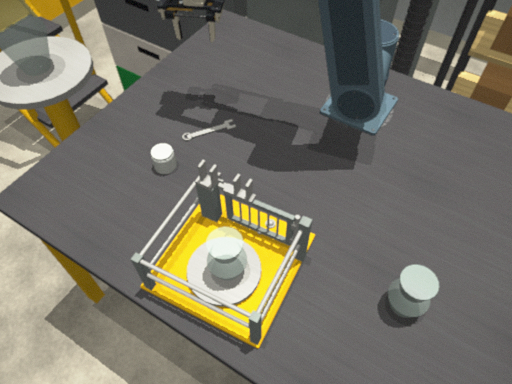

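View pics/side0.png

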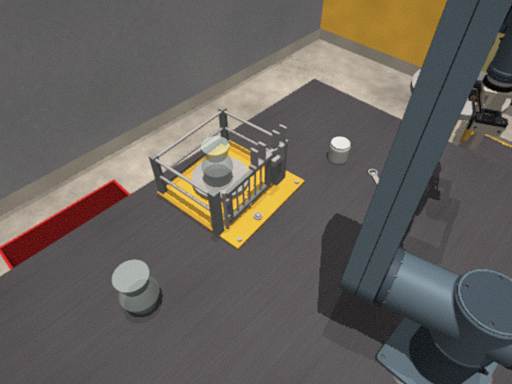

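The scene shows the guard with its gate between the post at (207,195) and the hinge at (305,235). The spare vase is at (412,292), the tin at (163,158) and the spanner at (208,131). The side view shows the same guard around (225,170). Next, enlarged crops of both.

```bash
python3 - <<'E'
import cv2,numpy as np
a=cv2.imread('pics/scene0.png')[150:270,180:330]; b=cv2.imread('pics/side0.png')[110:240,190:310]
def g(im,x0,y0,s):
    im=cv2.resize(im,None,fx=s,fy=s,interpolation=cv2.INTER_CUBIC)
    for i in range(0,im.shape[1]//s,10):
        cv2.line(im,(i*s,0),(i*s,6 if i%50 else 14),(0,0,255),1)
        if i%20==0: cv2.putText(im,str(x0+i),(i*s,22),0,.35,(0,255,255))
    for i in range(0,im.shape[0]//s,10):
        cv2.line(im,(0,i*s),(6,i*s),(0,0,255),1)
        if i%20==0: cv2.putText(im,str(y0+i),(8,i*s+4),0,.35,(0,255,255))
    return im
cv2.imwrite('pics/c1.png',g(a,180,150,5)); cv2.imwrite('pics/c2.png',g(b[:118],190,110,5))
E
```

```text
(no output)
```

View pics/c1.png

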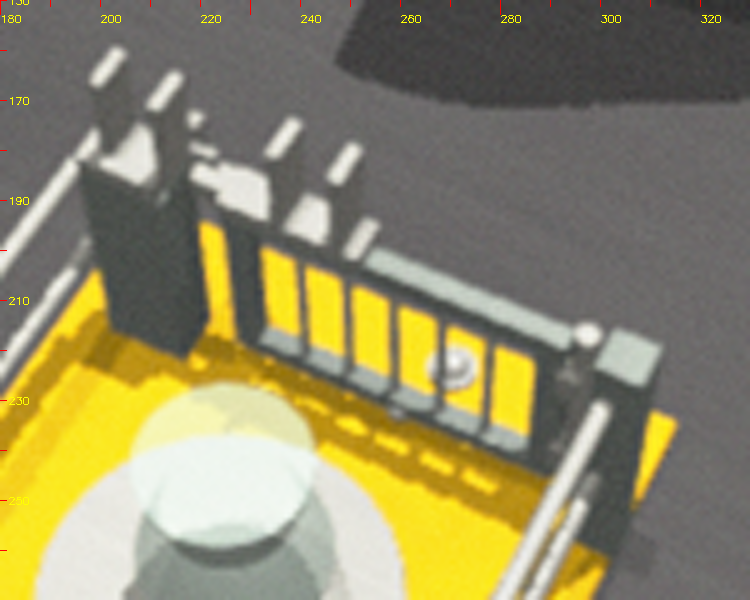

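View pics/c2.png

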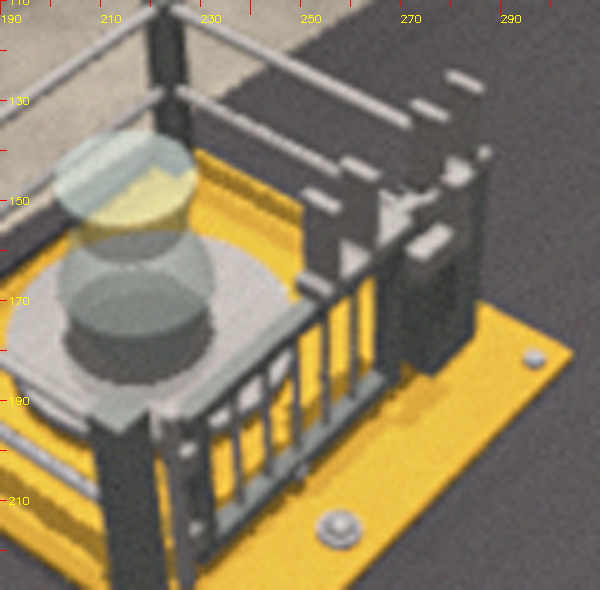

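The crops show the tab tops. In scene: post (201.6,163.2) and (213,168.2), gate (236.8,177.6) and (249,182.8). In side: (283,126.4), (276,132), (262,143.6) and (254.4,150.2). I'll fit the guard pose to all eight points.

```bash
cat >> h.py <<'E'
from scipy.optimize import least_squares
from scipy.spatial.transform import Rotation as Rn
def proj(d,P):
    R=Rn.from_euler('xyz',d['orientation']).as_matrix(); f=192/np.tan(np.radians(d['fovy']/2))
    q=(np.atleast_2d(P)-d['eye'])@R
    return q[:,:2]/q[:,2:]*f+[d['cx'],d['cy']]
def world(p,L):
    L=np.atleast_2d(L).astype(float); c,s=np.cos(p[3]),np.sin(p[3])
    return np.c_[p[0]+c*L[:,0]-s*L[:,1],p[1]+s*L[:,0]+c*L[:,1],p[2]+L[:,2]]
TABS=np.array([[0,-10.5,28],[0,22.5,28],[0,87.5,28],[0,120.5,28]])
E
python3 - <<'E'
from h import *
S,D=[pickle.load(open(f'pics/{n}0.pkl','rb')) for n in('scene','side')]
ps=np.array([[201.6,163.2],[213,168.2],[236.8,177.6],[249,182.8]])
pd=np.array([[283,126.4],[276,132],[262,143.6],[254.4,150.2]])
f=lambda p:np.r_[(proj(S,world(p,TABS))-ps).ravel(),(proj(D,world(p,TABS))-pd).ravel()]
r=least_squares(f,[550,-100,200,0]); print(r.x,r.fun.round(1))
np.save('pose.npy',r.x)
hx=world(r.x,[[0,250,0],[140,110,-24]]);print(hx,proj(S,hx),proj(D,hx))
yaw=r.x[3]
# candidate pose checks
p=r.x
for nm,L in (('post',[0,6,0]),('gate',[0,104,0])):
    w=world(p,[L])[0]
    for y in (yaw,yaw+np.pi,yaw-np.pi): print(nm,w,y,robot.inverse_kinematics(w+[0,0,80],[np.pi,0,y]),robot.inverse_kinematics(w-[0,0,5],[np.pi,0,y]))
print(Rn.from_euler('xyz',robot.current_eef_rot()).as_matrix().round(2))
E
```

```text
[ 6.36988497e+02 -1.61574735e+02  1.97606588e+02  9.11839786e-02] [-0.2 -0.1  0.  -0.4 -0.3 -0.2 -0.3 -0.4 -0.3  0.2 -0.2  0.3 -0.3  0.5
 -0.3  0.1]
[[614.22407909  87.38666983 197.60658797]
 [766.39054016 -39.28364289 173.60658797]] [[297.95280312 209.74630992]
 [216.57686016 237.57562506]] [[222.72562279 184.63126445]
 [220.21820276 142.01382467]]
post [ 636.44215122 -155.59966162  197.60658797] 0.09118397861526416 [-4.09708721e-01  4.25143676e-01  1.15473079e+00 -4.44089210e-16
  1.56171818e+00  1.06990363e+00] [-4.09708721e-01  4.63865587e-01  1.29844155e+00 -4.44089210e-16
  1.37928552e+00  1.06990363e+00]
post [ 636.44215122 -155.59966162  197.60658797] 3.232776632205057 [-0.40970872  0.42514368  1.15473079  0.          1.56171818 -2.07168903] [-0.40970872  0.46386559  1.29844155  0.          1.37928552 -2.07168903]
post [ 636.44215122 -155.59966162  197.60658797] -3.050408674974529 [-0.40970872  0.42514368  1.15473079  0.          1.56171818 -2.07168903] [-0.40970872  0.46386559  1.29844155  0.          1.37928552 -2.07168903]
gate [627.51849929 -58.00679079 197.60658797] 0.09118397861526416 [-2.68914016e-01  3.76897061e-01  1.22668235e+00 -4.44089210e-16
  1.53801324e+00  1.21069833e+00] [-2.68914016e-01  4.18962961e-01  1.36866463e+00 -4.44089210e-16
  1.35396506e+00  1.21069833e+00]
gate [627.51849929 -58.00679079 197.60658797] 3.232776632205057 [-0.26891402  0.37689706  1.22668235  0.          1.53801324 -1.93089432] [-0.26891402  0.41896296  1.36866463  0.          1.35396506 -1.93089432]
gate [627.51849929 -58.00679079 197.60658797] -3.050408674974529 [-0.26891402  0.37689706  1.22668235  0.          1.53801324 -1.93089432] [-0.26891402  0.41896296  1.36866463  0.          1.35396506 -1.93089432]
[[ 0.91  0.42 -0.  ]
 [ 0.42 -0.91  0.  ]
 [ 0.   -0.   -1.  ]]
```

Residuals are under 0.5 px, so the fit is good. Next I hover over the post catch and check with the wrist camera.

```bash
python3 - <<'E'
from h import *
p=np.load('pose.npy')
robot.move_gripper(70/93)
robot.move_ptp(world(p,[-25,55,110])[0],[np.pi,0,p[3]])
d=snap('wrist','w1'); print(robot.current_t(),robot.current_gripper_width(),d['eye'])
L=np.array([[0,-14,28],[0,-7,28],[0,19,28],[0,26,28],[0,84,28],[0,91,28],[0,117,28],[0,124,28]])
q=proj(d,world(p,L)); print(q.round(0))
im=cv2.resize(d['img'],None,fx=1.5,fy=1.5)
for u in q: cv2.circle(im,tuple((u*1.5+.25).astype(int)),2,(0,0,255),-1)
cv2.imwrite('pics/w1v.png',im)
E
```

```text
2.7917 0.7484050390428625 [ 676.55981712 -103.93910382  473.37203308]
[[341. 167.]
 [332. 167.]
 [299. 167.]
 [290. 167.]
 [216. 168.]
 [207. 168.]
 [174. 168.]
 [165. 168.]]
```

View pics/w1v.png

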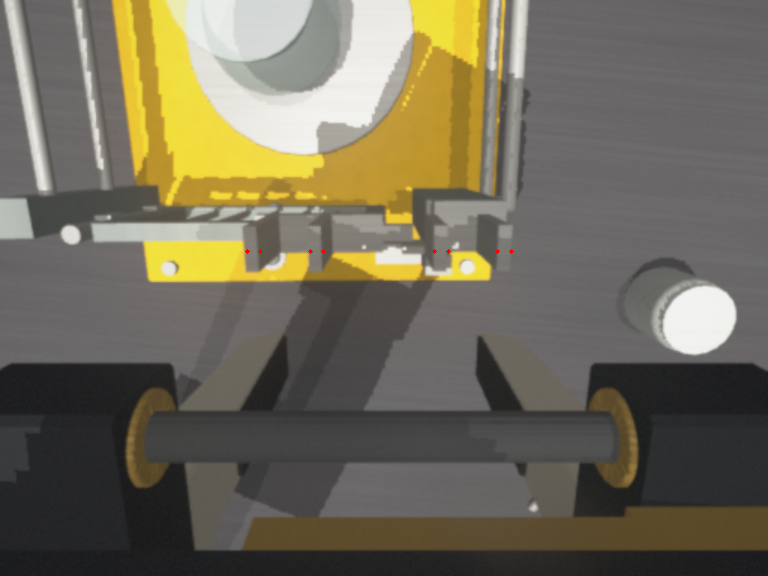

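The wrist view matches: the projected dots sit on the tab tops (post (340,167) and (295,167), gate (212,168) and (170,168)). I'll squeeze the post catch now.

```bash
python3 - <<'E'
from h import *
p=np.load('pose.npy'); o=[np.pi,0,p[3]]
robot.move_linear(world(p,[0,0,60])[0],o)
print('stop',robot.move_linear(world(p,[0,0,-13])[0],o,speed=80,f_stop=8),robot.current_tcp_pos())
robot.move_gripper(20/93); robot.sleep(.3)
print(robot.current_t(),robot.current_gripper_width()*93,robot.current_finger_force(),robot.current_contact_force())
d=snap('wrist','w2')
robot.move_gripper(72/93)
robot.move_linear(world(p,[0,0,60])[0],o)
robot.move_linear(world(p,[-25,55,110])[0],o)
d=snap('wrist','w3'); print(robot.current_t())
cv2.imwrite('pics/w3v.png',cv2.resize(d['img'][100:230,100:380],None,fx=2.8,fy=2.8))
E
```

```text
stop False [ 637.3916794  -161.74232597  185.31879709]
5.5917 26.755415752339765 29.999093413352966 [-0.68749636  5.39426055  3.08992328]
7.8833
```

View pics/w3v.png

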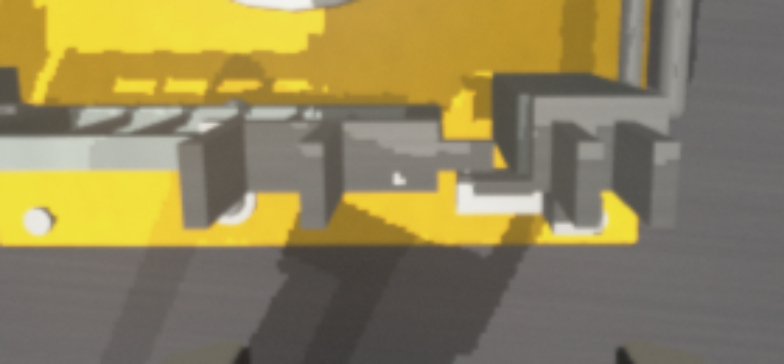

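The post tab is squeezed: its sliding tab moved to about (310,167), roughly 12 mm of travel, and stayed there. Now the gate catch and the swing.

```bash
python3 - <<'E'
from h import *
p=np.load('pose.npy'); o=[np.pi,0,p[3]]
robot.move_linear(world(p,[0,110,60])[0],o)
print('stop',robot.move_linear(world(p,[0,110,-13])[0],o,speed=80,f_stop=8))
robot.move_gripper(20/93); robot.sleep(.3)
def st(a): print(a,round(robot.current_t(),2),round(robot.current_gripper_width()*93,1),round(robot.current_finger_force(),1),robot.current_contact_force().round(1),flush=True)
st(0)
for a in np.arange(.05,1.201,.05):
    t=world(p,[-140*np.sin(a),250-140*np.cos(a),-13])[0]
    if robot.move_linear(t,[np.pi,0,p[3]-a],speed=40,f_stop=35): print('STOP'); st(a); break
    f=robot.current_contact_force(); st(round(a,2))
    if np.linalg.norm(f)>40: break
for n in('wrist','side','scene'): snap(n,n+'4')
s=cv2.imread('pics/side4.png')[90:270,130:330]; c=cv2.imread('pics/scene4.png')[130:310,150:350]
cv2.imwrite('pics/v4.png',cv2.resize(np.hstack([s,c]),None,fx=2,fy=2))
E
```

```text
stop False
0 10.69 27.2 30.0 [-0.3  5.2  2.6]
0.05 11.02 27.9 30.0 [0.  5.7 2.5]
0.1 11.34 27.7 30.0 [0.6 5.5 0.7]
0.15 11.67 27.7 30.0 [0.6 5.4 0.9]
0.2 11.99 28.0 30.0 [1.5 4.9 1.1]
0.25 12.32 27.5 30.0 [1.  5.6 2. ]
0.3 12.64 27.8 30.0 [1.3 5.2 1.2]
0.35 12.97 27.7 30.0 [1.8 4.7 1.3]
0.4 13.29 27.6 30.0 [1.2 5.2 1. ]
0.45 13.62 27.6 30.0 [-0.6  5.6  2.9]
0.5 13.94 27.6 30.0 [-3.   6.2  4.2]
0.55 14.27 27.7 30.0 [-0.4  6.6  3.2]
0.6 14.59 27.6 30.0 [2.8 4.8 0.4]
0.65 14.92 27.6 30.0 [ 3.1  4.9 -0.1]
0.7 15.24 27.7 30.0 [ 3.2  3.9 -0.4]
0.75 15.57 27.7 30.0 [ 3.3  3.5 -0.1]
0.8 15.89 27.9 30.0 [ 4.2  3.8 -0.8]
0.85 16.22 27.8 30.0 [ 4.7  3.2 -0.4]
0.9 16.54 27.5 30.0 [4.  3.2 0.5]
0.95 16.87 27.5 30.0 [ 3.5  2.9 -0.1]
1.0 17.19 27.3 30.0 [ 4.2  2.7 -0.3]
1.05 17.52 27.4 30.0 [ 4.7  3.1 -0.2]
1.1 17.84 27.4 30.0 [ 3.8  2.7 -0.5]
1.15 18.17 27.6 30.0 [3.5 1.4 0.4]
1.2 18.49 27.1 30.0 [ 4.2  1.9 -0.6]
```

View pics/v4.png

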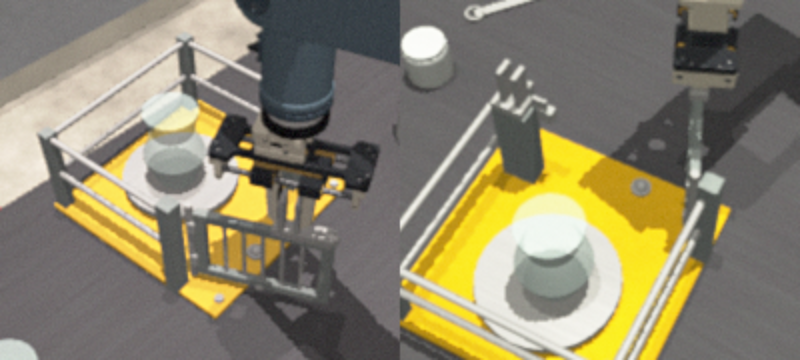

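The gate stands wide open in the gripper, near (265,250) in the left half, matching the commanded 69°. The guarded vase and the tin are undisturbed. I'll let it settle and hand in.

```bash
python3 - <<'E'
from h import *
robot.sleep(1); print(abs(np.array(robot.current_joint_vel())).max(),robot.current_gripper_width()*93,robot.current_contact_force())
print(robot.hand_in())
E
```

```text
0.0011109631292893808 27.441924242481793 [ 3.79096331  2.65036879 -0.20984549]
the job is handed in; nothing more can be done
None
```

I squeezed the post catch, then the gate catch, and swung the gate past its detent to about 69° (the commanded angle, matched by the pictures); the job is handed in at about 20 s with the gripper still holding it steady, and the last views show the guarded vase and the tin undisturbed (I did not recheck the spare vase or the spanner closely).

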